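Back the sample extruder off one notch

ROBOT

A 7-joint arm with a two-finger parallel gripper is mounted at the origin on the work surface. World frame = base frame: x ahead of the robot, y to its left, z up, the work surface at z = 0. Lengths are in m, angles in degrees, forces in N, time in s.
With the tool pointing down it reaches from about 0.425 to 0.875 m from the base axis. Payload 4.7 kg.
Tool frame: the origin (TCP) lies at the very end of the fingers, on their centre line; the grasp point (between the pads) lies 19 mm behind it; z points along the fingers, y is the line along which they close (so a half turn about z gives the same grasp; the last joint's range is limited). The gripper opens to 87 mm and grips with 3 to 60 N. Pads are 19 mm wide; open, the fingers measure 117 mm over their backs; the gripper's body (75 mm by 190 mm) begins 51 mm behind the grasp point.
Start: joints at [76.324, 18.392, -4.016, 83.108, 1.295, 78.541, -3.26], TCP at [0.163, -0.629, 0.223] pointing down, gripper open.
Joint ranges: [-163.93, 163.93], [-17.29, 119.83], [-79.2, 71.16], [3.27, 140.29], [-89.18, 269.18], [5.43, 117.66], [-154.24, 154.24]. Speed limits (degrees/s): [147.25, 147.25, 180, 180, 180, 180, 180].

INTERFACE

Orientations are given as [roll, pitch, yaw] about the fixed x, y, z axes, in that order (R = Rz(yaw) Ry(pitch) Rx(roll)).
In Python, from cell import telemetry, cams, env gives the robot as it stands.
- The arm moves only by the tool arm_command, never from a script. Its argument "series" is text: rows parted by semicolons, each of 5 numbers parted by spaces: the shift along the tool's x, y, z in mm, then the turn about the tool's z in rad, then the closure in counts, from 0 (fully open) to 255 (shut). A call has 1 to 20 rows; each row shifts and turns the commanded pose from where the row before left it, along the tool's axes as they then stand; what a row does not reach is not made up. A row lasts 1/12 s, in which the tool goes at most 41.7 mm and 7.16 degrees, less where a joint would pass 70% of its speed; a pose out of reach is approached as far as the arm can. A call is refused whole if a number of a shift passes 41.7 or a number of a turn 0.125, either way. A call with a gripper value outside its range is refused whole. The fingers move at their own pace and stop on an object; "squeeze" is the grip in N (left out, the last holds). Time passes only in rows, so rows that do not move let the fingers close. It gives the time, the measured TCP pose, the force, the opening and the grip force at its end, in the units of the state.
- telemetry.get_obs(): the state, without advancing time (a new reading comes with each control period).
- cams.read_camera(name): name is "scene" or "top" or "wrist"; returns the picture (420x560x3 uint8, blue, green, red); there is no depth.
- cams.calibration(name): a dict with "K" (3x3 intrinsics, pixels), "dist" ([k1, k2, p1, p2, k3] as OpenCV has them; the pictures are not rectified), "origin" and "rotation" of the camera in the world; the wrist camera has in their place "hand_eye" (4x4, takes a point from camera to tool coordinates, whose origin is the TCP and whose axes are the flange's). Camera axes: x right, y down, z forward; pixel columns grow to the right and rows downward; lengths in m; the calibration is good to about 2 mm. A picture is of the moment at which its call begins: read the wrist's pose just before it. calibration takes no time and is no camera call.
- env.sign_off(): hands the job in; it is judged then, once.
The state is a dict: "time_s": time; "qpos": joint angles; "joint_velocities": joint speeds; "effort": joint torques, N m; "tool_pos": TCP position; "tool_rot": TCP orientation; "force": force on the tool from outside, world axes, zero at the start; "wrist_torque": the same for the moment, N m; "grip_width": finger opening in m; "grasp_force": force on a finger pad.
Only numpy, scipy, OpenCV 4.12 (cv2) and the standard library are available. Lean on these libraries where they do the work, as an engineer would, in place of code of your own. Each camera call takes 0.05 s, during which the arm holds its last target. There are 200 camera calls.

TASK

The rack extruder's ram is still bearing on the sample in the clamped tube: back it off by one notch. With your fingertips, push the pawl's ball lever over, away from the ratchet wheel, until the pawl is out of the teeth and stays thrown back; then push the star handle backward (its top toward the pawl's pivot) by one tooth, and push the ball lever back so that the pawl drops fully home in the next notch and locks the wheel. Only push lightly: grip and lift nothing, do not wind the wheel forward to another notch, and leave the tins, the dish and the spatula where they are.

Things in the scene. Friction and masses are not known exactly. Their poses are not given: they have to be found in the camera images.
- extruder: Bolted-down bench sample extruder, blue frame 470 mm long with a clamped steel tube. Origin on the bench under the ratchet wheel's centre; z up; y runs along the ram from the tube (-y) to the pawl (+y); x along the wheel's shaft, from the frame to the star handle. The frame lies at -x of the wheel, under 205 mm high; the rack bar sticks out along +y, 42 mm at -x of the wheel's plane, 175 mm high.
- wheel_centre (a point): Fixed point on the shaft axis in the ratchet wheel's middle plane, 140 mm above the bench. Wheel: steel, 128 mm across, 12 mm thick, 12 saw teeth (30 degrees apart, 11 mm deep). On the same shaft, 55 mm further along the extruder's +x, is the star handle: four 12 mm spokes 90 degrees apart with black balls (28 mm diameter, centres 108 mm from the axis).
- top_spoke_knob (a point): Centre of the black ball (28 mm diameter) on the star handle's upper spoke, 108 mm from the shaft axis; turns with the wheel. At the start it leans 13 to 18 degrees from upright to the extruder's -y. Pushing it to the extruder's +y turns the wheel backward; one notch moves it 56 mm. The wheel takes about 3 N here and stays where it is left.
- wheel (a joint): Turn of ratchet wheel and star handle (rad); grows as it goes backward (its top moving to the extruder's +y). 0: tooth bearing on the pawl in the first notch; starts just below 0 (slack). Next notch back: 0.524; there the pawl falls fully home only from about 0.35 to 0.52, beyond that it lands on a tooth top. With the pawl in, backward is blocked and forward clicks round.
- pawl_pivot (a point): Fixed point: centre of the pawl's pivot pin, parallel to the shaft, 74 mm to the extruder's +y of the wheel's centre and 38 mm above it, in the ratchet wheel's plane.
- pawl_ball (a point): Centre of the bare steel ball (24 mm diameter) on the pawl's ball lever, a 10 mm rod rising from the pivot; 95 mm from the pivot, in the ratchet wheel's plane. Pawl in: the lever leans 22 degrees from upright to the extruder's -y; thrown back: 28 degrees to its +y, on a stop. The pawl's 62 mm arm reaches from the pivot to the wheel's top and turns with it (thrown back: up to 62 mm over the pivot).
- pawl (a joint): Turn of the pawl (rad): 0 fully home in a notch, grows as the nose is lifted (lever pushed to the extruder's +y), 0.87 thrown back on the stop. It is loose and moved by its own weight (under 1 N at the ball): below about 0.45 it falls in, above about 0.6 it falls back and stays. The nose clears the tooth tips above about 0.2.
- tin_a_mid (a point): Bystander: centre of a lidded aluminium moisture tin, 55 mm diameter, 40 mm high, standing on the bench on the star-handle side.
- tin_b_mid (a point): Bystander: centre of a second, equal tin.
- dish: Bystander: white ceramic evaporating dish, 110 mm diameter, 45 mm high, on the bench on the star-handle side; origin under its centre.
- spatula: Bystander: palette-knife spatula, wooden handle and narrow steel blade, 225 mm long, 14 mm high, lying on the bench on the robot's side of the extruder; origin under its middle.

How it is judged (in metres and radians):
On the way, in this order (a step that is already met when the one before it is completed fails the run):
1. the pawl is thrown back while the wheel is still in its first notch (value of joint pawl above 0.72 rad and value of joint wheel below 0.15 rad), for 0.2 s.
2. the wheel is pushed backward with the pawl clear of the teeth (value of joint pawl above 0.4 rad and value of joint wheel above 0.22 rad), for 0.1 s.
At the end, for the whole second after the job is handed in: The pawl is home (within 0.06 rad, about 4 mm at its nose) in the notch exactly one tooth back from the first (wheel between 0.22 and 0.6 rad; the tooth shape leaves about 0.26 to 0.52), wheel and pawl at rest, and tins, dish and spatula within 30 mm of where they stood (value of joint pawl below 0.06 rad and value of joint wheel between 0.22 and 0.6 rad and velocity of joint wheel between -0.03 and 0.03 rad/s and velocity of joint pawl below 0.05 rad/s and distance of each of tin_a_mid, tin_b_mid, dish, spatula from where it was at the start of the episode below 0.03 m); the robot touches nothing.
It fails at once if the wheel is wound forward to another notch (value of joint wheel below -0.45 rad).
It fails at once if the extruder's wheel or pawl is gripped or forced (over 30 N from the fingers) (contact force between the fingers and extruder above 30 N).
It fails at once if a tin, the dish or the spatula is lifted or pushed away (distance of any of tin_a_mid, tin_b_mid, dish, spatula from where it was at the start of the episode above 0.05 m or height (world z) of any of tin_a_mid, tin_b_mid above 0.035 m or height (world z) of dish above 0.015 m or height (world z) of spatula above 0.02 m).
It also fails if it takes over 67 s, if anything falls off the work surface, if the arm or the gripper's body presses on something with over 40 N, if the wrist force passes 120 N, or if a joint passes its speed limit or range.

## Working session

There is one attempt and no reset: what is moved stays moved. The work goes in short steps, Python scripts to look and compute and a tool call to move; the robot and the scene stay as the last step left them, time stands still between calls to the robot, and variables do not carry over. Pictures are saved under pics/ and viewed, at most 10 in all, crops included, and the job is handed in when it is done.

Besides the shell and the picture viewer there is one more tool, called after ">>>" by a JSON object that holds its "op" and its "data". arm_command: Moves the arm, as the interface text tells. Its arguments: {"type":"object","properties":{"series":{"type":"string"},"squeeze":{"type":"number"}},"required":["series"]}

```bash
mkdir -p pics; ls; python3 - <<'E'
from cell import telemetry,cams
import cv2,json
print(telemetry.get_obs())
for n in ["scene","top","wrist"]:
    c=cams.calibration(n); print(n,{k:(v.tolist() if hasattr(v,'tolist') else v) for k,v in c.items()})
    cv2.imwrite(f"pics/{n}0.png",cams.read_camera(n))
E
```

```text
pics
{'time_s': 0.0, 'qpos': array([76.32426923, 18.43916432, -4.01353908, 83.17724785,  1.29437317,
       78.54113116, -3.26181822]), 'joint_velocities': array([ 0.02359874,  0.02551195, -0.0907883 ,  0.04619359,  0.03542694,
        0.05327983,  0.03350961]), 'effort': array([-7.81028521e-04, -4.91299438e+01, -4.04430740e-01, -3.12535250e+01,
       -6.39495696e-02,  4.35906218e-02,  1.52130874e-04]), 'tool_pos': array([ 0.16235543, -0.62880236,  0.22143951]), 'tool_rot': array([-1.79887661e+02,  5.92472774e-03,  1.44817041e+01]), 'force': array([ 0.64401314, -0.48607991,  0.06576885]), 'wrist_torque': array([0.04435868, 0.00507662, 0.01015812]), 'grasp_force': 0.0, 'grip_width': 0.08713067757648922}
scene {'K': [[476.9068732996508, 0.0, 285.08732489881675], [0.0, 476.9068732996508, 214.50450964552527], [0.0, 0.0, 1.0]], 'dist': [-0.08103087508558575, 0.0, 0.0, 0.0, 0.0], 'origin': [1.0734387874534936, 0.20572214514056666, 1.0259411816441448], 'rotation': [-148.36690664746084, 0.0077206552275627316, 111.31252441474535]}
top {'K': [[456.863003928429, 0.0, 284.04676789135954], [0.0, 456.863003928429, 205.91080577074374], [0.0, 0.0, 1.0]], 'dist': [-0.09255365176698298, 0.0, 0.0, 0.0, 0.0], 'origin': [0.4545285082700691, 0.0020618445035490945, 0.968993654537128], 'rotation': [-172.83281453981147, -0.18943287302569053, -90.78631869727175]}
wrist {'K': [[301.16635986298456, 0.0, 279.07965730701505], [0.0, 301.16635986298456, 210.30200839623447], [0.0, 0.0, 1.0]], 'dist': [-0.0487152172491502, 0.0, 0.0, 0.0, 0.0], 'hand_eye': [[-0.000641286877814704, -0.9561641167460843, -0.29283061759030177, 0.0808624953138874], [0.9999995773236879, -0.000420239460224546, -0.0008177721183017315, -0.0004686145141624687], [0.0006588653745220086, -0.29283101824426544, 0.9561639820922154, -0.16245394683790854], [0.0, 0.0, 0.0, 1.0]]}
```

View pics/scene0.png

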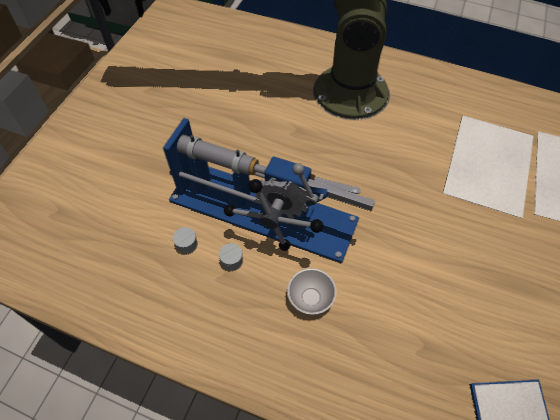

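View pics/top0.png

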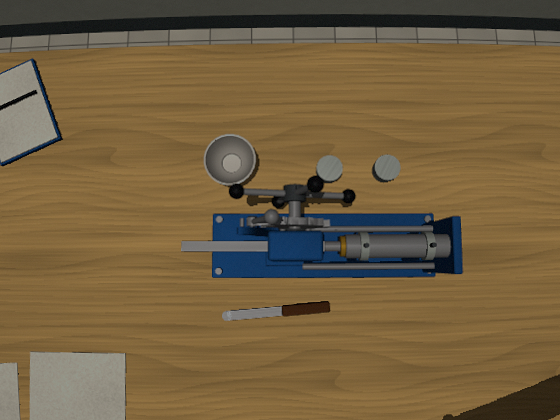

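The scene view shows the pawl's steel ball near (299,170) and the star knobs at (256,186), (230,211), (317,226) and (284,244). In the top view the ball is near (272,215) and the upper knob near (316,184). Extruder axes lie roughly along the world axes.

```bash
cat > h.py <<'E'
import cv2,numpy as np
from scipy.spatial.transform import Rotation as Ro
from cell import telemetry,cams
def ray(n,uv):
    c=cams.calibration(n); K=np.array(c["K"]);d=np.array(c["dist"])
    p=cv2.undistortPoints(np.array([[uv]],float),K,d)[0,0]
    R=Ro.from_euler('xyz',c["rotation"],degrees=True).as_matrix()
    v=R@np.array([p[0],p[1],1]); return np.array(c["origin"]),v/np.linalg.norm(v)
def tri(a,b):
    (o1,v1),(o2,v2)=ray("scene",a),ray("top",b)
    s=np.linalg.lstsq(np.c_[v1,-v2],o2-o1,rcond=None)[0]
    p,q=o1+s[0]*v1,o2+s[1]*v2
    return (p+q)/2,np.linalg.norm(p-q)
def plane(n,uv,z):
    o,v=ray(n,uv); return o+v*(z-o[2])/v[2]
def dark(n,img,box):
    x0,y0,x1,y1=box; g=img[y0:y1,x0:x1].max(2)
    m=(g<42).astype(np.uint8); m=cv2.morphologyEx(m,cv2.MORPH_OPEN,cv2.getStructuringElement(2,(5,5)))
    k,l,s,c=cv2.connectedComponentsWithStats(m)
    return [(round(c[i][0]+x0,1),round(c[i][1]+y0,1),int(s[i][4])) for i in range(1,k) if s[i][4]>30]
E
python3 - <<'E'
from h import *
s=cv2.imread("pics/scene0.png");t=cv2.imread("pics/top0.png")
print(dark("scene",s,(215,160,340,260)));print(dark("top",t,(215,165,370,225)))
print(tri((299,170),(272,215.5)),tri((256,186),(316,184)))
a=cv2.resize(s[150:260,215:345],None,fx=3.4,fy=3.4,interpolation=cv2.INTER_CUBIC)
b=cv2.resize(t[170:280,205:345],None,fx=2.5,fy=2.5,interpolation=cv2.INTER_CUBIC)
H=max(a.shape[0],b.shape[0]);pad=lambda i:cv2.copyMakeBorder(i,0,H-i.shape[0],0,0,0)
cv2.imwrite("pics/crop1.png",np.hstack([pad(a),pad(b)]))
for u in [(218,271),(219,218),(429,218)]: print(plane("top",u,0.014))
E
```

```text
[(np.float64(249.3), np.float64(184.3), 317), (np.float64(280.5), np.float64(200.1), 214), (np.float64(240.7), np.float64(201.4), 83), (np.float64(228.6), np.float64(209.2), 95), (np.float64(268.1), np.float64(222.9), 142), (np.float64(316.6), np.float64(225.7), 127), (np.float64(284.4), np.float64(245.7), 74)]
[(np.float64(312.0), np.float64(188.6), 372), (np.float64(236.0), np.float64(190.7), 173), (np.float64(348.3), np.float64(196.2), 135), (np.float64(279.4), np.float64(201.0), 153)]
(array([0.52790526, 0.01990322, 0.26124433]), np.float64(0.0051188614106614586)) (array([ 0.58073776, -0.05183267,  0.23885193]), np.float64(0.0043756467881046245))
[0.44017344 0.13626605 0.014     ]
[0.55076277 0.13438408 0.014     ]
[ 0.54461247 -0.30999439  0.014     ]
```

View pics/crop1.png

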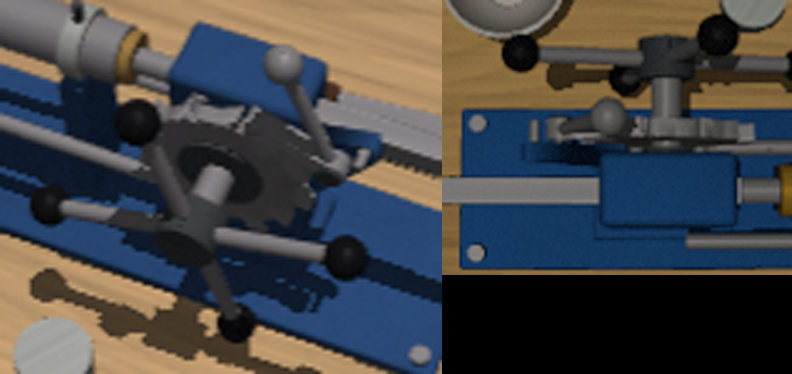

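```bash
python3 - <<'E'
from h import *
P={}
for n,a,b in [("ball",(298.5,169.1),(271.4,216.8)),("top",(255.6,185.9),(315.4,184.4)),("yplus",(316.5,225.9),(236.6,191.2)),("yminus",(228.8,210.6),(348.3,196.2)),("low",(284.2,245),(279.6,201))]:
    p,e=tri(a,b);P[n]=p;print(n,p.round(4),round(e,4))
print("hub",(P["yplus"]+P["yminus"])/2,(P["top"]+P["low"])/2)
for n in("tinA","tinB","dish"):pass
print("tins",plane("top",(330,168),.04),plane("top",(387,167),.04),"dish",plane("top",(230,160),.045))
print("spat",plane("top",(225,316),.01),plane("top",(329,307),.01))
c=np.array([.5,0,.14])
E
```

```text
ball [0.5262 0.0196 0.2619] 0.0025
top [ 0.5804 -0.0518  0.2386] 0.0024
yplus [0.5826 0.0832 0.166 ] 0.0024
yminus [ 0.5805 -0.1256  0.1022] 0.001
low [0.5822 0.0089 0.0299] 0.0052
hub [ 0.58154778 -0.02116739  0.13410058] [ 0.58129885 -0.02145449  0.13425166]
tins [ 0.64930522 -0.09904872  0.04      ] [ 0.65018525 -0.21833863  0.04      ] dish [0.66785312 0.10787851 0.045     ]
spat [0.34740675 0.12240045 0.01      ] [ 0.36293753 -0.09291752  0.01      ]
```

>>> {"op": "arm_command", "data": {"series": "0 0 -36 0.084 255; 0 0 -36 0.084 255; 0 0 -36 0.084 255; 0 0 0 0 255; 0 0 0 0 255", "squeeze": 5}}

```text
time_s: 0.57
tool_pos: [0.1629, -0.6304, 0.3334]
tool_rot: [179.7, -0.1, 0.1]
force: [-0.6, -0.3, 0.4]
grip_width: 0.0616
grasp_force: 0.0
```

>>> {"op": "arm_command", "data": {"series": "20 -32 0 0 255; 20 -32 0 0 255; 20 -32 0 0 255; 20 -32 0 0 255; 20 -32 0 0 255; 20 -32 0 0 255; 20 -32 0 0 255; 20 -32 0 0 255; 20 -32 0 0 255; 20 -32 0 0 255; 20 -32 0 0 255; 20 -32 0 0 255; 20 -32 0 0 255; 20 -32 0 0 255; 20 -32 0 0 255; 20 -32 0 0 255; 20 -32 0 0 255; 20 -32 0 0 255; 0 0 0 0 255; 0 0 0 0 255"}}

```text
time_s: 2.23
tool_pos: [0.5219, -0.0503, 0.3287]
tool_rot: [-179.9, 0.2, 0.4]
force: [-0.5, -0.3, -0.1]
grip_width: 0.0003
grasp_force: 0.0
```

>>> {"op": "arm_command", "data": {"series": "1 0 19 0 255; 1 0 19 0 255; 1 0 19 0 255; 1 0 19 0 255; 0 0 0 0 255; 0 0 0 0 255"}}

```text
time_s: 2.73
tool_pos: [0.5246, -0.0545, 0.2532]
tool_rot: [-180.0, 0.2, -0.1]
force: [0.1, -0.0, -0.2]
grip_width: 0.0004
grasp_force: 0.0
```

```bash
python3 - <<'E'
from h import *
print(telemetry.get_obs()["tool_pos"])
w=cams.read_camera("scene");a=cv2.resize(w[120:260,205:345],None,fx=4,fy=4,interpolation=cv2.INTER_CUBIC)
cv2.imwrite("pics/s2.png",a)
E
```

```text
[ 0.52464085 -0.0544566   0.25315661]
```

View pics/s2.png

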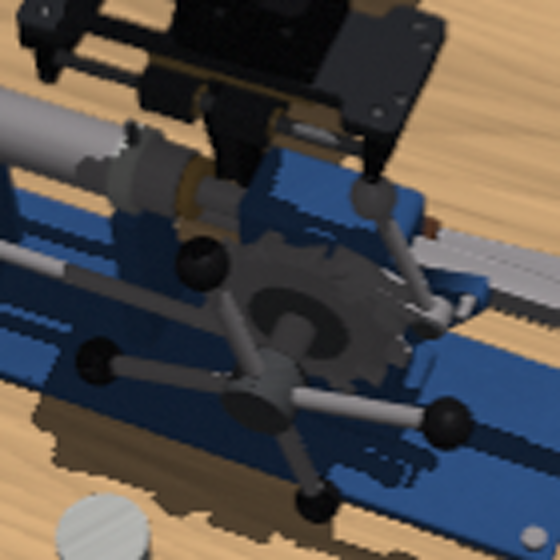

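>>> {"op": "arm_command", "data": {"series": "0 -19 0 0 255; 0 -19 0 0 255; 0 -5 0 0 255; 0 -5 0 0 255; 0 -5 0 0 255; 0 -5 0 0 255; 0 -5 0 0 255; 0 0 0 0 255"}}

```text
time_s: 3.45
tool_pos: [0.5261, 0.0107, 0.2547]
tool_rot: [-180.0, -0.0, 0.1]
force: [0.2, 0.6, 0.7]
grip_width: 0.0007
grasp_force: 0.2
```

>>> {"op": "arm_command", "data": {"series": "0 -5 0 0 255; 0 -5 0 0 255; 0 -5 0 0 255; 0 -5 0 0 255; 0 -5 0 0 255; 0 -5 0 0 255; 0 -5 0 0 255; 0 -5 0 0 255; 0 -4 0 0 255; 0 -4 0 0 255; 0 -2 0 0 255; 0 0 0 0 255; 0 0 0 0 255; 0 0 0 0 255; 0 0 0 0 255"}}

```text
time_s: 4.7
tool_pos: [0.526, 0.0596, 0.2545]
tool_rot: [180.0, 0.0, 0.0]
force: [-0.1, 0.5, 0.5]
grip_width: 0.0005
grasp_force: 0.0
```

```bash
python3 - <<'E'
from h import *
w=cams.read_camera("scene");a=cv2.resize(w[120:260,205:345],None,fx=4,fy=4,interpolation=cv2.INTER_CUBIC)
cv2.imwrite("pics/s3.png",a)
E
```

```text
(no output)
```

View pics/s3.png

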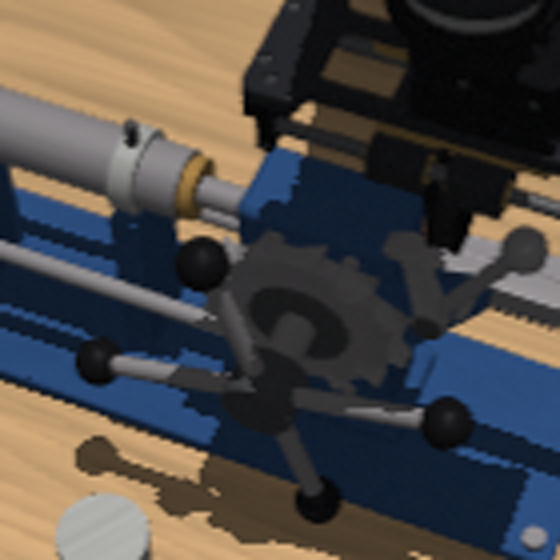

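The pawl is thrown back: its ball is now at crop (525,250), the arm stands up at (405,245), and the finger is clear of both. The wheel hasn't moved. Next is the knob.

>>> {"op": "arm_command", "data": {"series": "0 0 -20 0 255; 0 0 -20 0 255; 0 0 -20 0 255; 9 26 0 0 255; 9 26 0 0 255; 9 26 0 0 255; 9 26 0 0 255; 9 26 0 0 255; 9 26 0 0 255; 0 0 0 0 255; 0 0 0 0 255; 0 0 0 0 255"}}

```text
time_s: 5.75
tool_pos: [0.58, -0.0955, 0.3144]
tool_rot: [-179.9, 0.0, 0.1]
force: [1.0, 0.8, -0.6]
grip_width: 0.0003
grasp_force: 0.0
```

>>> {"op": "arm_command", "data": {"series": "0 0 18 0 255; 0 0 18 0 255; 0 0 18 0 255; 0 0 18 0 255; 0 0 0 0 255; 0 0 0 0 255; 0 0 0 0 255"}}

```text
time_s: 6.33
tool_pos: [0.5806, -0.0951, 0.2439]
tool_rot: [180.0, -0.1, 0.1]
force: [-0.8, -0.2, -0.0]
grip_width: 0.0006
grasp_force: 0.0
```

>>> {"op": "arm_command", "data": {"series": "0 0 8 0 255; 0 -4 0 0 255; 0 -5 0 0 255; 0 -5 0 0 255; 0 -5 0 0 255; 0 -5 0 0 255; 0 -5 0 0 255; 0 -5 0 0 255; 0 -5 0 0 255; 0 -5 0 0 255; 0 -5 0 0 255; 0 -5 0 0 255; 0 -3 0 0 255; 0 -2 0 0 255; 0 0 0 0 255; 0 0 0 0 255; 0 0 0 0 255"}}

```text
time_s: 7.75
tool_pos: [0.5797, -0.0359, 0.234]
tool_rot: [-179.9, 0.1, 0.1]
force: [-0.9, 0.2, 0.2]
grip_width: 0.0005
grasp_force: 0.0
```

```bash
python3 - <<'E'
from h import *
w=cams.read_camera("scene");a=cv2.resize(w[120:260,205:345],None,fx=4,fy=4,interpolation=cv2.INTER_CUBIC)
t=cams.read_camera("top");cv2.imwrite("pics/t4f.png",t)
cv2.imwrite("pics/s4.png",a);cv2.imwrite("pics/s4f.png",w)
print(dark("s",w,(215,160,340,260)))
E
```

```text
[(np.float64(217.3), np.float64(163.0), 42), (np.float64(267.4), np.float64(177.3), 1121), (np.float64(244.0), np.float64(173.7), 190), (np.float64(295.3), np.float64(188.5), 138), (np.float64(225.7), np.float64(199.7), 130), (np.float64(270.6), np.float64(218.6), 306), (np.float64(316.8), np.float64(235.5), 113), (np.float64(268.5), np.float64(242.0), 55)]
```

View pics/s4.png

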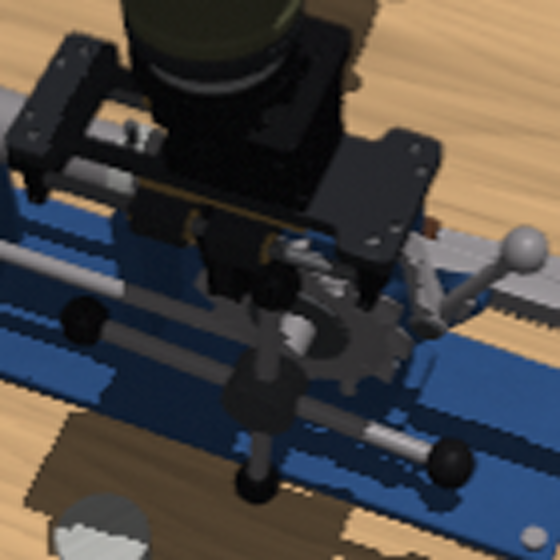

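```bash
python3 - <<'E'
from h import *
def px(uv,x=.5815):
    o,v=ray("scene",uv);p=o+v*(x-o[0])/v[0];return p[1:]
A=dict(t=(255.6,185.9),p=(316.5,225.9),m=(228.8,210.6),l=(284.2,245))
B=dict(t=(274.2,191.2),p=(317.5,235.5),m=(225.9,199.9),l=(269,241.5))
def an(D):
    a=px(D["p"])-px(D["m"]);b=px(D["t"])-px(D["l"]); return [np.degrees(np.arctan2(a[1],a[0])),np.degrees(np.arctan2(b[1],b[0]))-90]
a,b=an(A),an(B);print(a,b,np.radians(np.subtract(a,b)))
E
```

```text
[np.float64(16.19761368668523), np.float64(16.22940645418214)] [np.float64(-5.522060666556665), np.float64(-4.660266779316615)] [0.37907983 0.36459358]
```

The wheel has turned about 0.37 rad from its start. It needs roughly 8 mm more at the knob to reach about 0.44.

>>> {"op": "arm_command", "data": {"series": "0 -3 0 0 255; 0 -3 0 0 255; 0 -2 0 0 255; 0 0 0 0 255; 0 0 0 0 255; 0 0 0 0 255"}}

```text
time_s: 8.35
tool_pos: [0.5799, -0.0289, 0.2343]
tool_rot: [-180.0, 0.0, 0.0]
force: [0.0, -2.0, -1.1]
grip_width: 0.0006
grasp_force: 0.9
```

>>> {"op": "arm_command", "data": {"series": "0 12 0 0 255; 0 12 0 0 255; 0 0 0 0 255; 0 0 -27 0 255; 0 0 -27 0 255; 0 0 -27 0 255; 0 0 0 0 255; 0 0 0 0 255"}}

```text
time_s: 9.02
tool_pos: [0.5811, -0.053, 0.3174]
tool_rot: [180.0, -0.2, 0.0]
force: [-0.2, -0.8, 0.0]
grip_width: 0.0005
grasp_force: 0.0
```

>>> {"op": "arm_command", "data": {"series": "-7 -27 0 0 255; -7 -27 0 0 255; -7 -27 0 0 255; -7 -27 0 0 255; -7 -27 0 0 255; -7 -27 0 0 255; -7 -27 0 0 255; -5 -20 0 0 255; 0 0 0 0 255; 0 0 0 0 255; 0 0 0 0 255"}}

```text
time_s: 9.93
tool_pos: [0.5259, 0.1546, 0.3145]
tool_rot: [179.9, 0.1, -0.0]
force: [0.3, 0.6, -0.2]
grip_width: 0.0002
grasp_force: 0.0
```

```bash
python3 - <<'E'
from h import *
w=cams.read_camera("scene");a=cv2.resize(w[120:260,205:345],None,fx=4,fy=4,interpolation=cv2.INTER_CUBIC)
cv2.imwrite("pics/s5.png",a)
print(dark("s",w,(215,160,340,260)))
E
```

```text
[(np.float64(279.1), np.float64(196.7), 254), (np.float64(225.2), np.float64(198.1), 108), (np.float64(270.2), np.float64(221.2), 182), (np.float64(317.0), np.float64(237.0), 138), (np.float64(266.4), np.float64(241.0), 54)]
```

View pics/s5.png

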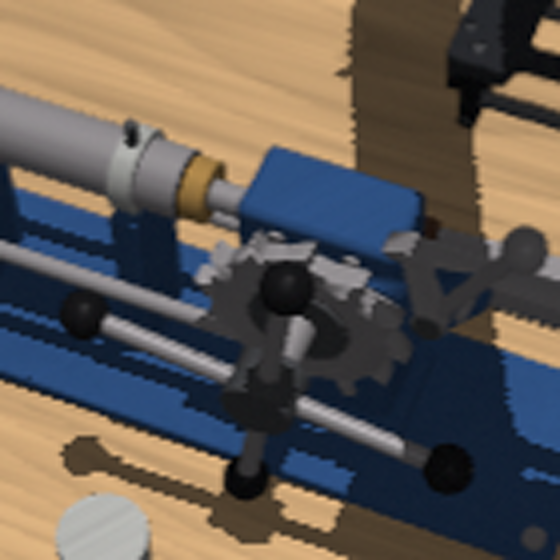

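```bash
python3 - <<'E'
from h import *
def px(uv,x=.5815):
    o,v=ray("scene",uv);p=o+v*(x-o[0])/v[0];return p[1:]
B=dict(t=(276.2,192),p=(317.,237),m=(225.8,198.2),l=(266.5,240))
a=px(B["p"])-px(B["m"]);b=px(B["t"])-px(B["l"])
print(np.radians(16.2-np.degrees(np.arctan2(a[1],a[0]))),np.radians(16.2+90-np.degrees(np.arctan2(b[1],b[0]))))
E
```

```text
0.4451436769159723 0.41360580282963144
```

>>> {"op": "arm_command", "data": {"series": "0 0 15 0 255; 0 0 15 0 255; 0 0 15 0 255; 0 0 15 0 255; 0 0 0 0 255; 0 0 0 0 255; 0 0 0 0 255"}}

```text
time_s: 10.57
tool_pos: [0.5265, 0.1552, 0.2562]
tool_rot: [-180.0, -0.0, -0.0]
force: [0.1, -0.3, 0.1]
grip_width: 0.0003
grasp_force: 0.0
```

>>> {"op": "arm_command", "data": {"series": "0 12 0 0 255; 0 8 0 0 255; 0 5 0 0 255; 0 5 0 0 255; 0 5 0 0 255; 0 5 0 0 255; 0 5 0 0 255; 0 5 0 0 255; 0 5 0 0 255; 0 5 0 0 255; 0 5 0 0 255; 0 5 0 0 255; 0 5 0 0 255; 0 5 0 0 255; 0 5 0 0 255; 0 5 0 0 255; 0 0 0 0 255"}}

```text
time_s: 11.98
tool_pos: [0.5261, 0.0644, 0.2554]
tool_rot: [180.0, 0.0, -0.1]
force: [-0.5, -0.7, -0.1]
grip_width: 0.0005
grasp_force: 0.0
```

>>> {"op": "arm_command", "data": {"series": "0 4 0 0 255; 0 4 0 0 255; 0 4 0 0 255; 0 2 0 0 255; 0 0 0 0 255; 0 0 0 0 255; 0 0 0 0 255"}}

```text
time_s: 12.57
tool_pos: [0.526, 0.0522, 0.2555]
tool_rot: [-180.0, 0.0, 0.1]
force: [0.6, 0.5, -0.4]
grip_width: 0.0004
grasp_force: 0.0
```

```bash
python3 - <<'E'
from h import *
w=cams.read_camera("scene");a=cv2.resize(w[120:260,205:345],None,fx=4,fy=4,interpolation=cv2.INTER_CUBIC)
cv2.imwrite("pics/s6.png",a)
E
```

```text
(no output)
```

View pics/s6.png

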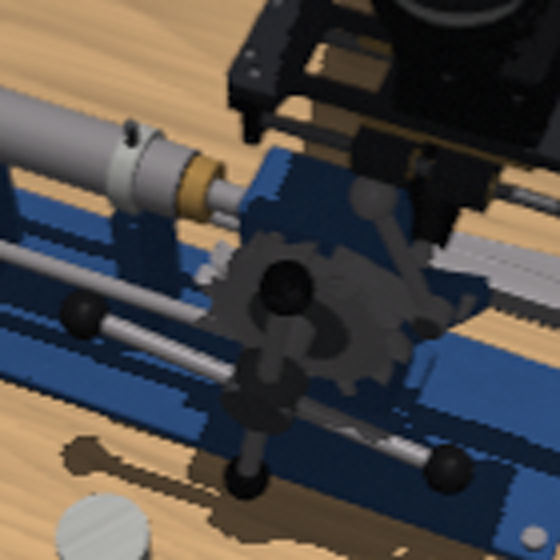

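The pawl ball is back at crop (374,197), within a pixel of its home position in the first close-up (373,197), and the wheel is unchanged. I'll retract and check once more.

>>> {"op": "arm_command", "data": {"series": "0 -15 0 0 255; 0 -15 0 0 255; 0 0 -25 0 255; 0 0 -25 0 255; 0 0 -25 0 255; 0 0 -25 0 255; 0 -35 0 0 255; 0 -35 0 0 255; 0 -35 0 0 255; 0 -35 0 0 255; 0 0 0 0 255; 0 0 0 0 255; 0 0 0 0 255; 0 0 0 0 255"}}

```text
time_s: 13.78
tool_pos: [0.5264, 0.2202, 0.3553]
tool_rot: [179.9, 0.0, -0.1]
force: [0.7, 0.3, 0.1]
grip_width: 0.0009
grasp_force: 0.0
```

```bash
python3 - <<'E'
from h import *
w=cams.read_camera("scene");a=cv2.resize(w[120:320,165:345],None,fx=3,fy=3,interpolation=cv2.INTER_CUBIC)
cv2.imwrite("pics/s7.png",a)
E
```

```text
(no output)
```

View pics/s7.png

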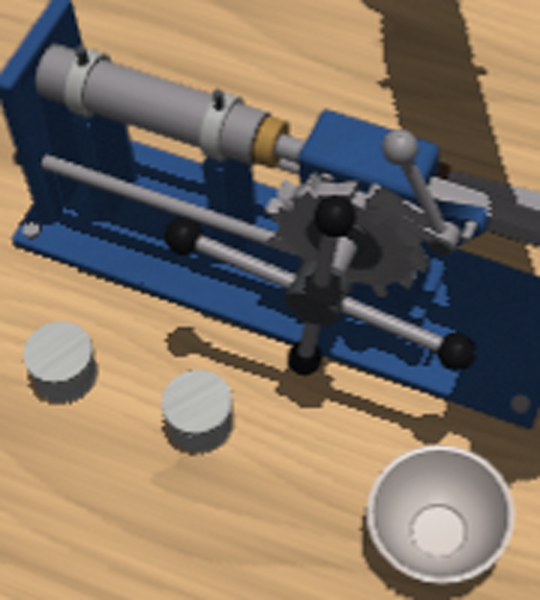

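The ball sits at crop (400,147), which is pixel (298.3,169) against (298.5,169.1) at the start, so the pawl is home. The wheel is about 0.43 rad back, and the tins and dish have not moved.

```bash
python3 -c "
from cell import env
print(env.sign_off())"
```

```text
the job is handed in; nothing more can be done
None
```

I threw the pawl back, pushed the wheel back one notch (about 0.43 rad) and dropped the pawl home; the tins and dish look unmoved, I did not re-check the spatula, and the job is handed in (no verdict was returned).

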